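# Make up the specimen pack on the sloped packing stand

## Task

Make up the specimen pack on the sloped packing stand, from the bottom up and in this order: set the empty carrier squarely in the middle of the stand, resting on the slope and down against its bottom lip; drop the tube cradle over the carrier's handle onto the carrier's floor; lay the long tube in the cradle's long channel and the short tube in its short channel, both with the cap uphill so that the blood stays off the stoppers; last, lower the cover over the handle so that it lies flat on the carrier's rim. Leave the dropper bottle and the stapler where they are.

Things in the scene. Friction and masses are not known exactly. Their poses are not given: they have to be found in the camera images.
- stand: fixed grey sheet stand, 147 mm deep, 200 wide. Its flat top slopes at 12 deg down towards its -x (the robot) to a lip 14 mm high across the whole width; top at z 20 mm by the lip, 51 at the upper edge. Origin on the table under the middle, x to the uphill side, z up. A carrier at rest against the lip (its x uphill) has its origin at x 0, y 0, z 34 mm here, its z leaning 12 deg to the lip.
- carrier: white open tray, 130 (x) x 182 (y) mm, rim at z 38 mm, walls 3 mm, floor 4 mm thick. In the middle an upright handle blade, by which it is lifted: 8 mm thick in y, 60 mm long in x, up to z 52 mm, top edge rounded. Origin at the centre of the underside, z up. 0.25 kg.
- cradle: dark grey plate 116 (x) x 168 (y) x 5 mm, slot 16 x 70 (long in x) in its middle for the carrier's blade; collar round it 24 wide, 78 long, top z 32: lift by it. Channels along x: long (stops 107 apart) at y +52, short (86 apart) at y -52, middle x 0; a tube lies at z 11 on saddles at x -28 and +28 (10 thick; +x wider, for the cap), cheeks to z 21; fingers fit between. Origin: centre of underside.
- cover: clear flat cover with white edges, 134 (x) x 186 (y) x 3 mm, in its middle a slot 16 x 70 mm (long in x) that goes over the carrier's blade, with a white collar round it, 24 mm wide in y, 78 mm long in x, top at z 23 mm, by which it is lifted. Origin at the centre of the underside, z up. 0.1 kg.
- long_tube: longer, thicker blood tube, lying: 100 mm long along its y, body 16 mm across, cap 19 mm across and 24 mm long at its -y end. Grasp across the body at the origin. Origin under the middle of its length, on the surface it lies on; the axis is 9 mm above. 0.022 kg.
- short_tube: shorter, thinner blood tube, lying: 79 mm long along its y, body 13 mm across, cap 16 mm across and 19 mm long at its -y end. Grasp across the body at the origin. Origin under the middle of its length, on the surface it lies on; the axis is 7 mm above. 0.014 kg.
- dropper: small white dropper bottle with a blue cap, 24 mm across, 60 mm high, a bystander; origin under its centre.
- stapler: black stapler, 36 x 128 x 47 mm, a bystander; origin under its centre.
- long_mid (a point): point on the axis of the long tube, at the middle of its length; axes as the tube's. In its channel it stands 20 mm above the cradle's underside.
- short_mid (a point): point on the axis of the short tube, at the middle of its length; axes as the tube's. In its channel it stands 18 mm above the cradle's underside.

How it is judged (in metres and radians):
On the way, in this order (a step that is already met when the one before it is completed fails the run):
1. the carrier rests on the slope against the lip, released (x of carrier in the frame of stand between -0.007 and 0.011 m and y of carrier in the frame of stand between -0.015 and 0.015 m and z of carrier in the frame of stand between 0.0285 and 0.0405 m and angle between the y axis of carrier and the y axis of stand, either way round below 0.1 rad and angle between carrier's own z axis and vertical between 0.164 and 0.254 rad and contact force between the fingers and carrier below 0.2 N), for 0.2 s.
2. the cradle lies on the carrier's floor, released (x of carrier in the frame of stand between -0.007 and 0.011 m and y of carrier in the frame of stand between -0.015 and 0.015 m and z of carrier in the frame of stand between 0.0285 and 0.0405 m and angle between the y axis of carrier and the y axis of stand, either way round below 0.1 rad and angle between carrier's own z axis and vertical between 0.164 and 0.254 rad and x of cradle in the frame of carrier between -0.008 and 0.008 m and y of cradle in the frame of carrier between -0.008 and 0.008 m and z of cradle in the frame of carrier between 0.001 and 0.007 m and angle between the z axis of cradle and the z axis of carrier, either way round below 0.05 rad and contact force between the fingers and cradle below 0.2 N), for 0.2 s.
3. both tubes lie in their own channels, caps uphill, released (x of carrier in the frame of stand between -0.007 and 0.011 m and y of carrier in the frame of stand between -0.015 and 0.015 m and z of carrier in the frame of stand between 0.0285 and 0.0405 m and angle between the y axis of carrier and the y axis of stand, either way round below 0.1 rad and angle between carrier's own z axis and vertical between 0.164 and 0.254 rad and x of cradle in the frame of carrier between -0.008 and 0.008 m and y of cradle in the frame of carrier between -0.008 and 0.008 m and z of cradle in the frame of carrier between 0.001 and 0.007 m and angle between the z axis of cradle and the z axis of carrier, either way round below 0.05 rad and x of long_mid in the frame of cradle between -0.01 and 0.01 m and y of long_mid in the frame of cradle between 0.045 and 0.059 m and z of long_mid in the frame of cradle between 0.015 and 0.025 m and angle between the y axis of each of long_tube, short_tube and the x axis of cradle, either way round below 0.14 rad and angle between each of long_tube, short_tube's own y axis and vertical above 1.7 rad and x of short_mid in the frame of cradle between -0.01 and 0.01 m and y of short_mid in the frame of cradle between -0.059 and -0.045 m and z of short_mid in the frame of cradle between 0.0133 and 0.0233 m and contact force between the fingers and long_tube below 0.2 N and contact force between the fingers and short_tube below 0.2 N), for 0.2 s.
4. the cover lies flat on the rim, released (x of carrier in the frame of stand between -0.007 and 0.011 m and y of carrier in the frame of stand between -0.015 and 0.015 m and z of carrier in the frame of stand between 0.0285 and 0.0405 m and angle between the y axis of carrier and the y axis of stand, either way round below 0.1 rad and angle between carrier's own z axis and vertical between 0.164 and 0.254 rad and x of cover in the frame of carrier between -0.009 and 0.009 m and y of cover in the frame of carrier between -0.008 and 0.008 m and z of cover in the frame of carrier between 0.035 and 0.041 m and angle between the z axis of cover and the z axis of carrier, either way round below 0.04 rad and contact force between the fingers and cover below 0.2 N), for 0.2 s.
At the end, for the whole second after the job is handed in: Carrier on the slope against the lip (9 mm along, 15 mm across, 0.1 rad), cradle flat on its floor, each tube in its own channel (10 mm along, 7 mm across), caps uphill, cover flat on the rim (3 mm) with the blade through its slot; all released and at rest (all of step 4 and x of cradle in the frame of carrier between -0.008 and 0.008 m and y of cradle in the frame of carrier between -0.008 and 0.008 m and z of cradle in the frame of carrier between 0.001 and 0.007 m and angle between the z axis of cradle and the z axis of carrier, either way round below 0.05 rad and x of long_mid in the frame of cradle between -0.01 and 0.01 m and y of long_mid in the frame of cradle between 0.045 and 0.059 m and z of long_mid in the frame of cradle between 0.015 and 0.025 m and angle between the y axis of each of long_tube, short_tube and the x axis of cradle, either way round below 0.14 rad and angle between each of long_tube, short_tube's own y axis and vertical above 1.7 rad and x of short_mid in the frame of cradle between -0.01 and 0.01 m and y of short_mid in the frame of cradle between -0.059 and -0.045 m and z of short_mid in the frame of cradle between 0.0133 and 0.0233 m and contact force between the fingers and carrier below 0.2 N and contact force between the fingers and cradle below 0.2 N and contact force between the fingers and long_tube below 0.2 N and contact force between the fingers and short_tube below 0.2 N and linear speed of each of carrier, cradle, long_tube, short_tube, cover below 0.02 m/s); the robot touches nothing.
It fails at once if a bystander (dropper bottle, stapler) is moved more than 30 mm (distance of any of dropper, stapler from where it was at the start of the episode above 0.03 m).
It fails at once if the dropper bottle is tipped over (angle between dropper's own z axis and vertical above 0.6 rad).
It also fails if it takes over 112 s, if anything falls off the work surface, if the arm or the gripper's body presses on something with over 40 N, if the wrist force passes 120 N, or if a joint passes its speed limit or range.

## Robot

A 6-joint arm with a two-finger parallel gripper is mounted at the origin on a cart in front of the work surface, level with it; the furniture and walls round the work are solid. World frame = base frame: x ahead of the robot, y to its left, z up, the work surface at z = 0. Lengths are in mm, angles in rad, forces in N, time in s.
With the tool pointing down it reaches from about 200 to 875 mm from the base axis. Payload 3.4 kg.
Tool frame: the origin (TCP) lies at the very end of the fingers, on their centre line; the grasp point (between the pads) lies 19 mm behind it (env.tcp_to_grasp is the distance from the TCP to the grasp point, in mm); z points along the fingers, y is the line along which they close (so a half turn about z gives the same grasp; the last joint's range is limited). The gripper opens to 94 mm and grips with 3 to 60 N. Pads are 16 mm wide; open, the fingers measure 119 mm over their backs; the gripper's body (75 mm by 177 mm) begins 78 mm behind the grasp point.
Start: joints at [-1.392, 0.276, 1.505, -0, 1.361, -0.121], TCP at [169.813, -549.39, 205.493] pointing down, gripper open.
Joint ranges: [-2.89, 2.89], [-0.75, 2.08], [0.22, 2.7], [-1.18, 4.32], [0.11, 2.71], [-2.7, 2.7]. Speed limits (rad/s): [2.57, 2.57, 3.14, 3.14, 3.14, 3.14].

## Interface

Orientations are given as a unit quaternion [w, x, y, z].
In Python, from cell import env, eyes gives the robot as it stands.
- The arm moves only by the tool move_arm, never from a script. Its argument "rows" is a list of rows, each an object with "xyz": the shift along the tool's x, y, z in m, a list of three; "twist": the turn, a rotation vector about the tool's x, y, z in rad, a list of three. In form: [{"xyz": [tx, ty, tz], "twist": [rx, ry, rz]}, ...]. A call has 1 to 20 rows; each row is the pose to reach, as a shift and turn from the pose commanded when the call began, along the tool's axes at that moment; what a row does not reach only later rows make up. A row lasts 1/10 s, in which the tool goes at most 50 mm and 8.59 degrees, less where a joint would pass 70% of its speed; a pose out of reach is approached as far as the arm can. A call with a gripper value outside its range is refused whole. "claw" is the closure, from 0 (fully open) to 1 (shut), set as the call begins (left out, the last holds). The fingers move at their own pace and stop on an object; "grip_force" is the grip in N (left out, the last holds). Time passes only in rows, so rows that repeat a pose let the fingers close. It gives the time, the measured TCP pose, the force, the opening and the grip force at its end, in the units of the state.
- env.state(): the state, without advancing time (a new reading comes with each control period).
- eyes.get_image(name): name is "scene" or "top" or "wrist"; returns the picture (400x640x3 uint8, red, green, blue); there is no depth.
- eyes.camera_info(name): a dict with "fov_y" (degrees; the focal length in pixels is half the picture's height over the tangent of half this angle, whatever the lens; pixels are square), "cx", "cy" (the principal point, pixels), "distortion" ([k1, k2, p1, p2, k3] as OpenCV has them; the pictures are not rectified), "pose" (4x4, takes a point from camera to world coordinates); the wrist camera has in their place "hand_eye" (4x4, takes a point from camera to tool coordinates, whose origin is the TCP and whose axes are the flange's). Camera axes: x right, y down, z forward; pixel columns grow to the right and rows downward; lengths in mm; the calibration is good to about 2 mm. A picture is of the moment at which its call begins: read the wrist's pose just before it. camera_info takes no time and is no camera call.
- env.sign_off(): hands the job in; it is judged then, once.
The state is a dict: "time_s": time; "joint_positions": joint angles; "qvel": joint speeds; "joint_efforts": joint torques, N m; "position": TCP position; "ee_rot": TCP orientation; "ft_force": force on the tool from outside, world axes, zero at the start; "wrist_torque": the same for the moment, N m; "finger_gap": opening from 0.0 (shut) to 1.0 (fully open); "finger_force": force on a finger pad.
Only numpy, scipy, OpenCV 4.12 (cv2) and the standard library are available. Lean on these libraries where they do the work, as an engineer would, in place of code of your own. Each camera call takes 0.05 s, during which the arm holds its last target. There are 200 camera calls.

## Working session

There is one attempt and no reset: what is moved stays moved. The work goes in short steps, Python scripts to look and compute and a tool call to move; the robot and the scene stay as the last step left them, time stands still between calls to the robot, and variables do not carry over. Pictures are saved under pics/ and viewed, at most 14 in all, crops included, and the job is handed in when it is done.

Besides the shell and the picture viewer there is one more tool, called after ">>>" as name([rows], argument=value, ...), one row to a line, values as JSON. move_arm: Moves the arm, as the interface text tells. Its arguments: {"type":"object","properties":{"rows":{"type":"array","items":{"type":"object","properties":{"xyz":{"type":"array","items":{"type":"number"}},"twist":{"type":"array","items":{"type":"number"}}}}},"claw":{"type":"number"},"grip_force":{"type":"number"}},"required":["rows"]}

```bash
ls; mkdir -p pics; python3 - <<'E'
from cell import env, eyes
import cv2
print(env.state())
for n in ("scene","top","wrist"):
    print(n, eyes.camera_info(n))
    cv2.imwrite(f"pics/{n}0.png", eyes.get_image(n)[:,:,::-1])
E
```

```text
pics
{'time_s': 0.0, 'joint_positions': array([-1.39201249e+00,  2.76566664e-01,  1.50613368e+00, -2.82320252e-05,
        1.36069961e+00, -1.20971968e-01]), 'qvel': array([ 8.07382854e-04, -4.93221081e-04, -1.24834010e-03,  6.29819075e-04,
        2.82048122e-04,  9.34129790e-05]), 'joint_efforts': array([ 1.29321033e-04, -4.04590631e+01, -2.37227333e+01,  6.99413102e-02,
        3.43082543e-02, -1.36761814e-04]), 'position': array([ 169.68610312, -548.78589259,  204.62069204]), 'ee_rot': array([-9.02875020e-04,  9.88788471e-01,  1.49320268e-01, -3.99144327e-05]), 'ft_force': array([-0.71999129, -0.42494571,  0.59437499]), 'wrist_torque': array([ 0.00626953, -0.00792672,  0.04774967]), 'finger_force': 0.0, 'finger_gap': 0.9995071503453464}
scene {'fov_y': 57.747612839670815, 'cx': 328.02745244362876, 'cy': 199.5024741390582, 'distortion': array([-0.02032251,  0.        ,  0.        ,  0.        ,  0.        ]), 'pose': array([[-8.60647945e-01, -3.25073145e-01,  3.91934388e-01,
         1.55125153e+02],
       [-5.09096532e-01,  5.33774045e-01, -6.75208109e-01,
         7.09297160e+0
[... 522 characters left out ...]
       [ 8.97859234e-03, -7.18181886e-02, -9.97377327e-01,
         1.69790809e+03],
       [ 0.00000000e+00,  0.00000000e+00,  0.00000000e+00,
         1.00000000e+00]])}
wrist {'fov_y': 59.600581826797395, 'cx': 319.5755974475822, 'cy': 202.63704387261726, 'distortion': array([-0.06224354,  0.        ,  0.        ,  0.        ,  0.        ]), 'hand_eye': array([[-1.05789071e-03, -9.59477026e-01, -2.81784879e-01,
         8.13912680e+01],
       [ 9.99999044e-01, -7.64225590e-04, -1.15205900e-03,
         1.90760955e-01],
       [ 8.90026930e-04, -2.81785828e-01,  9.59476917e-01,
        -1.78483370e+02],
       [ 0.00000000e+00,  0.00000000e+00,  0.00000000e+00,
         1.00000000e+00]])}
```

```bash
python3 - <<'E'
import cv2
a=cv2.imread("pics/top0.png"); b=cv2.imread("pics/scene0.png")
cv2.imwrite("pics/top0b.png", cv2.resize(a,(800,500),interpolation=cv2.INTER_CUBIC))
E
```

```text
(no output)
```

View pics/top0.png

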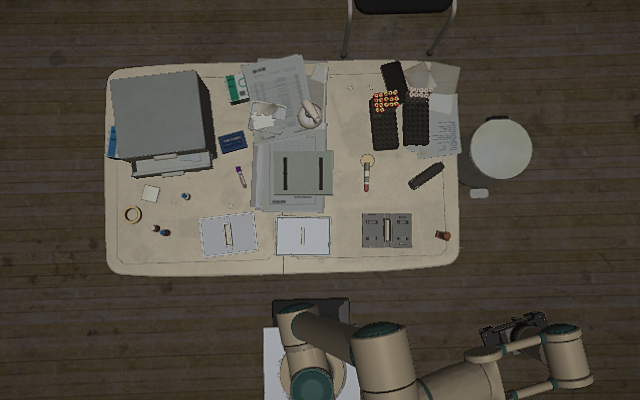

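View pics/scene0.png

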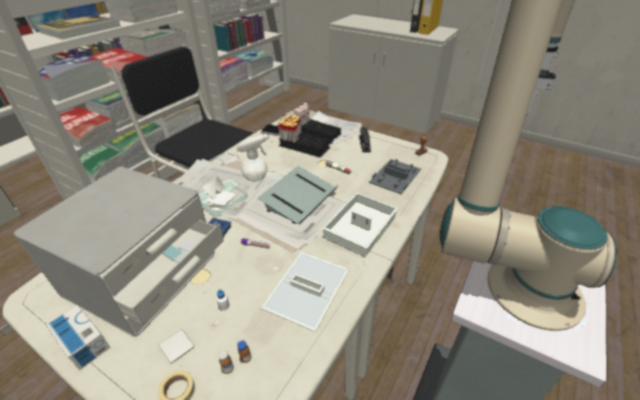

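The top picture shows the cover near (228,235), carrier (303,236), cradle (387,230), stand (303,172), short tube (240,176), long tube (367,175), dropper (185,196) and stapler (426,176).

```bash
python3 - <<'E'
import cv2
a=cv2.imread("pics/top0.png")
cv2.imwrite("pics/topc.png", cv2.resize(a[142:262,190:450],None,fx=3,fy=3,interpolation=cv2.INTER_CUBIC)[:, :800])
E
```

```text
(no output)
```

View pics/topc.png

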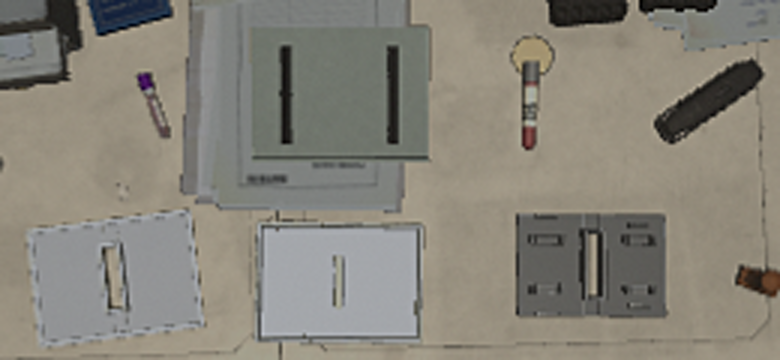

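```bash
cat > h.py <<'E'
from cell import env, eyes
import numpy as np, cv2, sys
from scipy.spatial.transform import Rotation as Rn
def tool():
    s=env.state(); q=s["ee_rot"]
    T=np.eye(4); T[:3,:3]=Rn.from_quat(q,scalar_first=True).as_matrix(); T[:3,3]=s["position"]; return T
def pix(name,uv,z,T=None):
    """pixels -> world points on height z (scalar or per point); T = tool pose for wrist"""
    c=eyes.camera_info(name); uv=np.atleast_2d(np.array(uv,float)); f=200/np.tan(np.radians(c["fov_y"]/2))
    K=np.array([[f,0,c["cx"]],[0,f,c["cy"]],[0,0,1]])
    P=T@c["hand_eye"] if name=="wrist" else c["pose"]
    n=cv2.undistortPoints(uv[:,None],K,c["distortion"])[:,0]
    d=np.c_[n,np.ones(len(n))]@P[:3,:3].T; o=P[:3,3]
    return o+d*((np.asarray(z)-o[2])/d[:,2])[:,None]
def proj(name,X,T=None):
    c=eyes.camera_info(name); f=200/np.tan(np.radians(c["fov_y"]/2))
    K=np.array([[f,0,c["cx"]],[0,f,c["cy"]],[0,0,1]])
    P=np.linalg.inv(T@c["hand_eye"] if name=="wrist" else c["pose"])
    return cv2.projectPoints(np.array(X,float).reshape(-1,3),cv2.Rodrigues(P[:3,:3])[0],P[:3,3],K,c["distortion"])[0][:,0]
def R(yaw=0,tilt=0):
    """tool down; tool x at yaw; then tilted about world y (tilt 12 deg: tool z = -slope normal)"""
    return Rn.from_euler('z',0).as_matrix()@Rn.from_euler('y',-tilt).as_matrix()@Rn.from_euler('z',yaw).as_matrix()@np.diag([1,-1,-1.])
def go(xyz,Rt,note=""):
    T=tool(); d=T[:3,:3].T@(np.array(xyz)-T[:3,3])/1000; w=Rn.from_matrix(T[:3,:3].T@Rt).as_rotvec()
    print(note,"xyz",d.round(4).tolist(),"twist",w.round(4).tolist())
def snap(fn):
    T=tool(); im=eyes.get_image("wrist"); cv2.imwrite(f"pics/{fn}.png",im[:,:,::-1]); np.save(f"pics/{fn}.npy",T); print("t",env.state()["time_s"]); return im,T
E
python3 - <<'E'
from h import *
o=np.array([190,142])
def w(n,uv,z):
    print(n,pix("top",np.array(uv)/3+o,z)[:,:2].round(0).tolist())
w("carrier",[(258,225),(421,226),(421,341),(259,339)],38); w("blade",[(338,256),(338,305)],52)
w("cradle",[(517,213),(665,213),(665,317),(517,316)],5); w("collar",[(592,264)],32)
w("cover",[(28,230),(190,210),(203,325),(42,345)],3); w("ccol",[(115,279)],23)
w("stand up",[(252,28),(429,28)],51); w("lip",[(253,158),(428,158)],34)
w("long",[(530,62),(529,150)],9); w("short",[(145,72),(166,136)],7)
w("dropper",[((185-190)*3,(196-142)*3)],30); w("stapler",[(710,100)],30)
go([330,0,300],R(),"to view")
E
```

```text
carrier [[515.0, 107.0], [509.0, -74.0], [382.0, -71.0], [389.0, 108.0]]
blade [[477.0, 18.0], [424.0, 20.0]]
cradle [[522.0, -185.0], [518.0, -353.0], [401.0, -348.0], [406.0, -181.0]]
collar [[462.0, -264.0]]
cover [[518.0, 368.0], [536.0, 186.0], [405.0, 173.0], [388.0, 354.0]]
ccol [[459.0, 268.0]]
stand up [[733.0, 108.0], [729.0, -89.0]]
lip [[590.0, 111.0], [585.0, -85.0]]
long [[694.0, -205.0], [593.0, -201.0]]
short [[694.0, 233.0], [620.0, 211.0]]
dropper [[594.0, 409.0]]
stapler [[642.0, -403.0]]
to view xyz [0.3153, -0.4773, -0.0945] twist [-0.0013, 0.0001, 0.2998]
```

```bash
python3 - <<'E'
from h import *
go([580,10,260],R(),"to view")
E
```

```text
to view xyz [0.5571, -0.413, -0.0546] twist [-0.0013, 0.0001, 0.2998]
```

>>> move_arm([
  {"xyz": [0.557,-0.413,-0.055],"twist": [-0.0013,0,0.3]},
  {"xyz": [0.557,-0.413,-0.055],"twist": [-0.0013,0,0.3]},
  {"xyz": [0.557,-0.413,-0.055],"twist": [-0.0013,0,0.3]},
  {"xyz": [0.557,-0.413,-0.055],"twist": [-0.0013,0,0.3]},
  {"xyz": [0.557,-0.413,-0.055],"twist": [-0.0013,0,0.3]},
  {"xyz": [0.557,-0.413,-0.055],"twist": [-0.0013,0,0.3]},
  {"xyz": [0.557,-0.413,-0.055],"twist": [-0.0013,0,0.3]},
  {"xyz": [0.557,-0.413,-0.055],"twist": [-0.0013,0,0.3]},
  {"xyz": [0.557,-0.413,-0.055],"twist": [-0.0013,0,0.3]},
  {"xyz": [0.557,-0.413,-0.055],"twist": [-0.0013,0,0.3]},
  {"xyz": [0.557,-0.413,-0.055],"twist": [-0.0013,0,0.3]},
  {"xyz": [0.557,-0.413,-0.055],"twist": [-0.0013,0,0.3]},
  {"xyz": [0.557,-0.413,-0.055],"twist": [-0.0013,0,0.3]},
  {"xyz": [0.557,-0.413,-0.055],"twist": [-0.0013,0,0.3]},
  {"xyz": [0.557,-0.413,-0.055],"twist": [-0.0013,0,0.3]},
  {"xyz": [0.557,-0.413,-0.055],"twist": [-0.0013,0,0.3]},
  {"xyz": [0.557,-0.413,-0.055],"twist": [-0.0013,0,0.3]},
  {"xyz": [0.557,-0.413,-0.055],"twist": [-0.0013,0,0.3]},
])

```text
time_s: 1.95
position: [579.1, 8.4, 260.4]
ee_rot: [0.001, 1.0, -0.001, -0.0]
ft_force: [0.2, 0.7, -0.2]
finger_gap: 1.0
finger_force: 0.0
```

```bash
python3 - <<'E'
from h import *
im,T=snap("w1"); print(T.round(3))
cv2.imwrite("pics/w1b.png",cv2.resize(im[:,:,::-1],(800,500),interpolation=cv2.INTER_CUBIC))
E
```

```text
t 2.0
[[ 1.00000e+00 -2.00000e-03 -0.00000e+00  5.79097e+02]
 [-2.00000e-03 -1.00000e+00 -2.00000e-03  8.37500e+00]
 [-0.00000e+00  2.00000e-03 -1.00000e+00  2.60440e+02]
 [ 0.00000e+00  0.00000e+00  0.00000e+00  1.00000e+00]]
```

View pics/w1b.png

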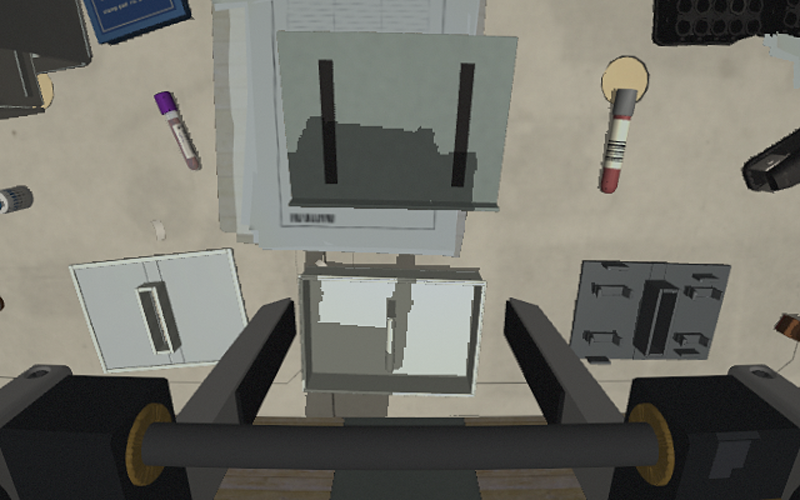

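The wrist picture (scaled 1.25) shows both tubes with caps already towards +x (grey cap at (625,100), purple at (164,100)), the cradle's long channel on the left (+y), the carrier at (392,335), and the stand at (395,120). I make one enlarged composite to read the points.

```bash
python3 - <<'E'
import cv2, numpy as np
a=cv2.imread("pics/w1.png"); C=np.zeros((600,800,3),np.uint8)
def put(x0,x1,y0,y1,X,Y):
    c=cv2.resize(a[y0:y1,x0:x1],None,fx=2,fy=2,interpolation=cv2.INTER_CUBIC); C[Y:Y+c.shape[0],X:X+c.shape[1]]=c
put(218,418,20,172,0,0); put(235,395,205,320,0,310); put(450,590,205,295,410,0); put(50,205,195,300,410,190); put(475,525,40,160,700,0); put(115,165,65,145,730,250)
cv2.imwrite("pics/comp.png",C)
E
```

```text
Traceback (most recent call last):
ValueError: could not broadcast input array from shape (160,100,3) into shape (160,70,3)
```

```bash
python3 - <<'E'
import cv2, numpy as np
a=cv2.imread("pics/w1.png"); C=np.zeros((600,800,3),np.uint8)
def put(x0,x1,y0,y1,X,Y):
    c=cv2.resize(a[y0:y1,x0:x1],None,fx=2,fy=2,interpolation=cv2.INTER_CUBIC); C[Y:Y+c.shape[0],X:X+c.shape[1]]=c
put(218,418,20,172,0,0); put(235,395,205,320,0,310); put(450,590,205,295,410,0); put(50,205,195,300,410,190); put(475,525,40,160,700,0); put(115,165,65,145,700,410)
cv2.imwrite("pics/comp.png",C)
E
```

```text
(no output)
```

View pics/comp.png

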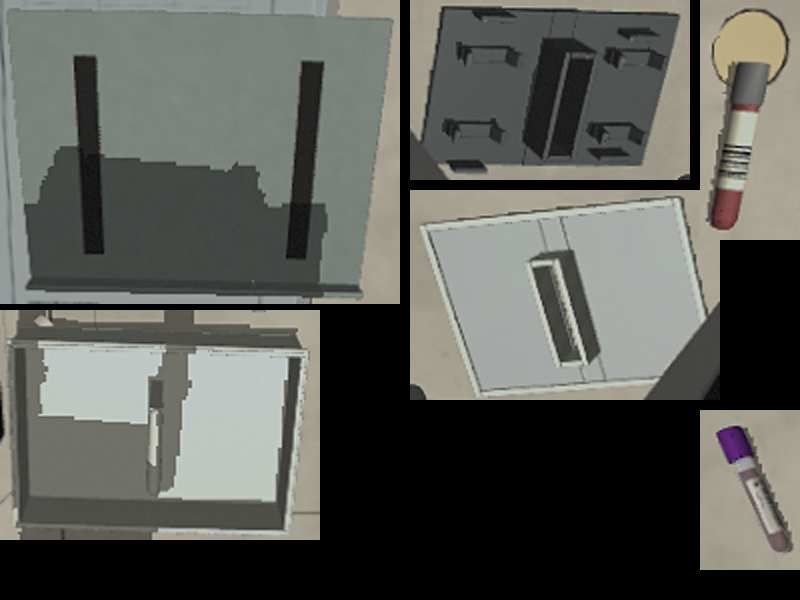

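```bash
python3 - <<'E'
from h import *
T=np.load("pics/w1.npy")
def w(n,uv,o,z):
    P=pix("wrist",np.array(uv)/2.+np.array(o),z,T)[:,:2]; print(n,P.round(1).tolist(), "mean",P.mean(0).round(1)); return P
S=(218,20)
w("stand up",[(7,10),(392,20)],S,51); w("lip",[(27,278),(361,288)],S,34)
A=(235,205)
w("carrier",[(10,340-310),(306,40),(286,223),(20,215)],A,38); w("blade",[(156,98),(153,183)],A,52); w("bladefoot",[(156,70)],A,4)
B=(450-205,205); B=(450,205)
w("cradle",[(33,6),(270,10),(231,165)],B,5); w("collar",[(157,52),(187,52),(163,158),(135,155)],B,32)
B=(50,195)
w("cover",[(12,37),(271,10),(70,206)],B,3); w("ccol",[(118,72),(148,70),(178,172),(150,177)],B,23)
for n,p,B,z in (("long",[(52,62),(24,228)],(475,40),9),("short",[(31,20),(81,140)],(115,65),7)):
    P=w(n,p,B,z); d=P[0]-P[1]; print("cap dir yaw",np.arctan2(d[1],d[0]),np.hypot(*d))
E
```

```text
stand up [[736.9, 108.2], [731.4, -89.7]] mean [734.1   9.2]
lip [[595.1, 111.1], [588.5, -84.8]] mean [591.8  13.1]
carrier [[520.9, 105.1], [513.8, -75.5], [383.7, -69.5], [390.4, 107.9]] mean [452.2  17. ]
blade [[482.1, 16.2], [423.5, 18.6]] mean [452.8  17.4]
bladefoot [[480.4, 17.1]] mean [480.4  17.1]
cradle [[524.9, -185.3], [521.3, -352.1], [403.1, -349.2]] mean [ 483.1 -295.5]
collar [[502.3, -258.4], [502.0, -278.7], [425.9, -276.6], [428.6, -256.4]] mean [ 464.7 -267.5]
cover [[518.1, 368.0], [536.5, 183.7], [387.3, 353.4]] mean [480.6 301.7]
ccol [[500.6, 282.7], [502.0, 262.0], [428.0, 253.8], [423.9, 274.3]] mean [463.6 268.2]
long [[695.9, -207.3], [596.9, -201.8]] mean [ 646.4 -204.6]
cap dir yaw -0.05542033545691639 99.15904508119905
short [[693.1, 233.3], [621.5, 211.1]] mean [657.3 222.2]
cap dir yaw 0.30147389463588475 74.96013378091152
```

```bash
python3 - <<'E'
from h import *
go([452.5,17.2,95],R(-.04),"above"); go([452.5,17.2,22],R(-.04),"grasp")
E
```

```text
above xyz [-0.1267, -0.0089, 0.1656] twist [0.0017, 0.0, 0.0378]
grasp xyz [-0.1267, -0.009, 0.2386] twist [0.0017, 0.0, 0.0378]
```

>>> move_arm([
  {"xyz": [-0.1267,-0.009,0.1656],"twist": [0.0017,0,0.038]},
  {"xyz": [-0.1267,-0.009,0.1656],"twist": [0.0017,0,0.038]},
  {"xyz": [-0.1267,-0.009,0.1656],"twist": [0.0017,0,0.038]},
  {"xyz": [-0.1267,-0.009,0.1656],"twist": [0.0017,0,0.038]},
  {"xyz": [-0.1267,-0.009,0.1656],"twist": [0.0017,0,0.038]},
  {"xyz": [-0.1267,-0.009,0.205],"twist": [0.0017,0,0.038]},
  {"xyz": [-0.1267,-0.009,0.2386],"twist": [0.0017,0,0.038]},
  {"xyz": [-0.1267,-0.009,0.2386],"twist": [0.0017,0,0.038]},
  {"xyz": [-0.1267,-0.009,0.2386],"twist": [0.0017,0,0.038]},
], claw=0.6)

```text
time_s: 2.9
position: [454.8, 17.7, 22.8]
ee_rot: [-0.0, 1.0, -0.02, 0.001]
ft_force: [-0.3, -0.2, 0.9]
finger_gap: 0.397
finger_force: 0.0
```

>>> move_arm([
  {"xyz": [0,0,0],"twist": [0,0,0]},
  {"xyz": [0,0,0],"twist": [0,0,0]},
  {"xyz": [0,0,0],"twist": [0,0,0]},
  {"xyz": [0,0,0],"twist": [0,0,0]},
  {"xyz": [0,0,0],"twist": [0,0,0]},
], claw=1, grip_force=40)

```text
time_s: 3.4
position: [453.9, 18.2, 22.5]
ee_rot: [0.0, 1.0, -0.019, 0.001]
ft_force: [-1.4, -0.6, 5.4]
finger_gap: 0.083
finger_force: 40.0
```

```bash
cat >> h.py <<'E'
S=np.array([662.5,11.2,0]); YS=-0.03
Rs=Rn.from_euler('z',YS).as_matrix()@Rn.from_euler('y',-12,degrees=True).as_matrix()
RT=Rs@np.diag([1,-1,-1.])
def sl(x,y,z): return S+[0,0,34]+Rs@np.array([x,y,z],float)   # carrier-at-rest frame -> world
E
python3 - <<'E'
from h import *
go([453.9,18.2,130],R(-.04),"up"); go(sl(7.4,0,100),RT,"over"); go(sl(7.4,0,34),RT,"near"); go(sl(5.4,0,26),RT,"low")
E
```

```text
up xyz [0.0002, 0.0, -0.1074] twist [0.0001, -0.0017, 0.0021]
over xyz [0.1953, -0.0008, -0.1105] twist [0.0009, 0.2078, -0.0079]
near xyz [0.2089, -0.0009, -0.0459] twist [0.0009, 0.2078, -0.0079]
low xyz [0.2086, -0.0009, -0.0377] twist [0.0009, 0.2078, -0.0079]
```

>>> move_arm([
  {"xyz": [0,0,-0.05],"twist": [0,0,0]},
  {"xyz": [0,0,-0.1074],"twist": [0,0,0]},
  {"xyz": [0.05,0,-0.1105],"twist": [0.0009,0.08,-0.004]},
  {"xyz": [0.09,0,-0.1105],"twist": [0.0009,0.15,-0.008]},
  {"xyz": [0.13,0,-0.1105],"twist": [0.0009,0.208,-0.008]},
  {"xyz": [0.17,-0.001,-0.1105],"twist": [0.0009,0.208,-0.008]},
  {"xyz": [0.1953,-0.001,-0.1105],"twist": [0.0009,0.208,-0.008]},
  {"xyz": [0.1953,-0.001,-0.1105],"twist": [0.0009,0.208,-0.008]},
  {"xyz": [0.202,-0.001,-0.085],"twist": [0.0009,0.208,-0.008]},
  {"xyz": [0.2089,-0.001,-0.06],"twist": [0.0009,0.208,-0.008]},
  {"xyz": [0.2089,-0.001,-0.0459],"twist": [0.0009,0.208,-0.008]},
  {"xyz": [0.2089,-0.001,-0.0459],"twist": [0.0009,0.208,-0.008]},
  {"xyz": [0.2089,-0.001,-0.0459],"twist": [0.0009,0.208,-0.008]},
])

```text
time_s: 4.7
position: [661.0, 11.6, 67.3]
ee_rot: [0.001, 0.995, -0.015, 0.103]
ft_force: [-0.6, -0.2, -1.4]
finger_gap: 0.084
finger_force: 40.0
```

```bash
python3 - <<'E'
from h import *
T=tool(); print((Rs.T@(T[:3,3]-S-[0,0,34])).round(1), env.state()["finger_gap"]); go(sl(5.4,0,24.5),RT,"low"); go(sl(3.4,0,23),RT,"low2")
im,T=snap("w2")
E
```

```text
[ 5.5  0.3 32.9] 0.08375157230122902
low xyz [-0.0001, 0.0003, 0.0084] twist [-0.0005, 0.0031, -0.0002]
low2 xyz [-0.0021, 0.0003, 0.0099] twist [-0.0005, 0.0031, -0.0002]
t 4.75
```

View pics/w2.png

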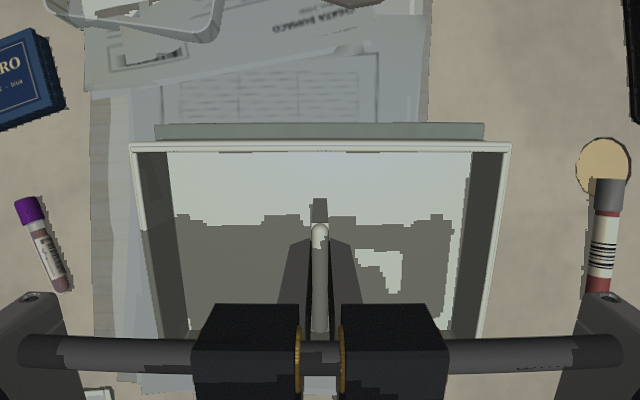

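The carrier hangs centred over the stand (rim 131–511, stand upper edge 155–484 px), parallel. Lowering.

>>> move_arm([
  {"xyz": [0,0.0003,0.005],"twist": [0,0.003,0]},
  {"xyz": [0,0.0003,0.0085],"twist": [0,0.003,0]},
  {"xyz": [-0.001,0.0003,0.0098],"twist": [0,0.003,0]},
  {"xyz": [-0.002,0.0003,0.0108],"twist": [0,0.003,0]},
  {"xyz": [-0.002,0.0003,0.0108],"twist": [0,0.003,0]},
])

```text
time_s: 5.25
position: [663.7, 11.0, 58.7]
ee_rot: [0.001, 0.994, -0.015, 0.107]
ft_force: [-1.2, -0.7, 4.9]
finger_gap: 0.081
finger_force: 40.0
```

>>> move_arm([
  {"xyz": [-0.002,0,-0.0005],"twist": [0,0,0]},
  {"xyz": [-0.004,0,-0.0005],"twist": [0,0,0]},
  {"xyz": [-0.005,0,-0.0005],"twist": [0,0,0]},
  {"xyz": [-0.005,0,-0.0005],"twist": [0,0,0]},
])

```text
time_s: 5.65
position: [659.8, 11.0, 58.0]
ee_rot: [0.002, 0.994, -0.015, 0.108]
ft_force: [2.6, 0.6, 5.1]
finger_gap: 0.084
finger_force: 40.0
```

>>> move_arm([
  {"xyz": [0,0,0],"twist": [0,0,0]},
  {"xyz": [0,0,0],"twist": [0,0,0]},
  {"xyz": [0,0,0],"twist": [0,0,0]},
  {"xyz": [0,0,-0.02],"twist": [0,0,0]},
  {"xyz": [0,0,-0.06],"twist": [0,0,0]},
  {"xyz": [0,0,-0.1],"twist": [0,0,0]},
  {"xyz": [0,0,-0.1],"twist": [0,0,0]},
], claw=0.58)

```text
time_s: 6.35
position: [639.0, 11.6, 159.8]
ee_rot: [0.002, 0.994, -0.015, 0.11]
ft_force: [0.9, 0.7, 0.3]
finger_gap: 0.417
finger_force: 0.0
```

```bash
python3 - <<'E'
from h import *
im,T=snap("w3")
go([464.3,-267.4,130],R(-.025),"over"); go([464.3,-267.4,50],R(-.025),"near")
go([464.3,-267.4,8],R(-.025),"grasp")
E
```

```text
t 6.4
over xyz [-0.1667, 0.2842, -0.0091] twist [0.0006, -0.2162, -0.005]
near xyz [-0.1839, 0.2842, 0.069] twist [0.0006, -0.2162, -0.005]
grasp xyz [-0.1929, 0.2842, 0.1101] twist [0.0006, -0.2162, -0.005]
```

View pics/w3.png

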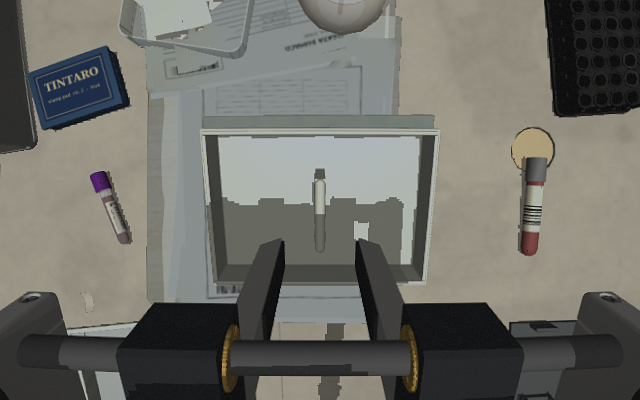

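The carrier rests centred and straight on the stand (rim corners (201,129) and (439,129), blade (320,179)–(320,250)).

```bash
python3 - <<'E'
from h import *
T=np.load("pics/w3.npy"); P=pix("wrist",[(201,129),(439,129),(320,179),(320,250)],[84.7,84.7,91.1,78.6],T)
print(((P-S-[0,0,34])@Rs).round(1).tolist())
E
```

```text
[[65.1, 90.0, 38.0], [64.9, -91.9, 38.0], [28.8, -0.9, 52.2], [-28.6, -0.8, 51.7]]
```

>>> move_arm([
  {"xyz": [-0.0267,0.045,-0.002],"twist": [0,-0.1,-0.005]},
  {"xyz": [-0.0567,0.0942,-0.004],"twist": [0,-0.2162,-0.005]},
  {"xyz": [-0.1667,0.2842,-0.0091],"twist": [0.0006,-0.2162,-0.005]},
  {"xyz": [-0.1667,0.2842,-0.0091],"twist": [0.0006,-0.2162,-0.005]},
  {"xyz": [-0.1667,0.2842,-0.0091],"twist": [0.0006,-0.2162,-0.005]},
  {"xyz": [-0.1667,0.2842,-0.0091],"twist": [0.0006,-0.2162,-0.005]},
  {"xyz": [-0.1667,0.2842,-0.0091],"twist": [0.0006,-0.2162,-0.005]},
  {"xyz": [-0.1667,0.2842,-0.0091],"twist": [0.0006,-0.2162,-0.005]},
  {"xyz": [-0.1667,0.2842,-0.0091],"twist": [0.0006,-0.2162,-0.005]},
  {"xyz": [-0.175,0.2842,0.03],"twist": [0.0006,-0.2162,-0.005]},
  {"xyz": [-0.1839,0.2842,0.069],"twist": [0.0006,-0.2162,-0.005]},
  {"xyz": [-0.1839,0.2842,0.069],"twist": [0.0006,-0.2162,-0.005]},
  {"xyz": [-0.1839,0.2842,0.069],"twist": [0.0006,-0.2162,-0.005]},
])

```text
time_s: 7.7
position: [462.9, -265.8, 47.5]
ee_rot: [-0.001, 1.0, -0.012, -0.003]
ft_force: [0.6, -0.4, -0.1]
finger_gap: 0.422
finger_force: 0.0
```

```bash
python3 - <<'E'
from h import *
im,T=snap("w4"); print(T[:3,3].round(1), env.state()["ft_force"])
go([464.3,-267.4,8],R(-.025),"grasp")
E
```

```text
t 7.75
[ 462.9 -265.8   47.5] [ 0.38072421 -0.86564781 -0.6822673 ]
grasp xyz [0.0006, 0.0006, 0.0408] twist [0.0, 0.0039, 0.0014]
```

View pics/w4.png

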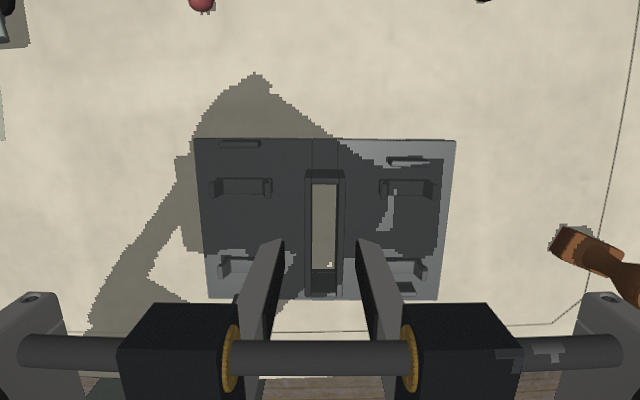

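The carrier sits at the rest pose to within 1 mm. The cradle's collar (305–345, 178–296) lies between the fingers; grasping.

>>> move_arm([
  {"xyz": [0.0006,0.0006,0.025],"twist": [0,0.0039,0.0014]},
  {"xyz": [0.0006,0.0006,0.0405],"twist": [0,0.0039,0.0014]},
  {"xyz": [0.0006,0.0006,0.0405],"twist": [0,0.0039,0.0014]},
  {"xyz": [0.0006,0.0006,0.0405],"twist": [0,0.0039,0.0014]},
])

```text
time_s: 8.15
position: [464.4, -268.4, 9.0]
ee_rot: [0.001, 1.0, -0.013, 0.001]
ft_force: [0.2, 0.7, 0.4]
finger_gap: 0.42
finger_force: 0.0
```

>>> move_arm([
  {"xyz": [0,0,0],"twist": [0,0,0]},
  {"xyz": [0,0,0],"twist": [0,0,0]},
  {"xyz": [0,0,0],"twist": [0,0,0]},
  {"xyz": [0,0,0],"twist": [0,0,0]},
], claw=1, grip_force=40)

```text
time_s: 8.55
position: [463.8, -268.3, 8.5]
ee_rot: [0.0, 1.0, -0.013, 0.0]
ft_force: [-0.8, 0.2, 6.3]
finger_gap: 0.253
finger_force: 40.0
```

```bash
python3 - <<'E'
from h import *
T=np.load("pics/w4.npy"); P=pix("wrist",[(195,139),(456,141),(438,300),(206,297),(325,178)],[5,5,5,5,32],T); print(P[:,:2].round(1).tolist(),P[:4].mean(0)[:2])
p=tool()[:3,3]; print(p.round(1))
go([464,-267,130],R(-.025),"up"); go(sl(3,-.9,100),RT,"over"); go(sl(3,-.9,55),RT,"near"); go(sl(0,-.9,13),RT,"down")
E
```

```text
[[523.0, -188.7], [517.8, -353.6], [403.0, -350.8], [409.4, -182.0], [501.8, -270.1]] [ 463.3209645  -268.78116761]
[ 463.8 -268.3    8.5]
up xyz [0.0003, -0.0013, -0.1215] twist [0.0008, -0.0009, -0.0017]
over xyz [0.1734, -0.2838, -0.124] twist [0.0004, 0.2086, 0.0034]
near xyz [0.1827, -0.2838, -0.08] twist [0.0004, 0.2086, 0.0034]
down xyz [0.1885, -0.2838, -0.0382] twist [0.0004, 0.2086, 0.0034]
```

>>> move_arm([
  {"xyz": [0,-0.001,-0.05],"twist": [0,0,0]},
  {"xyz": [0,-0.001,-0.1],"twist": [0,0,0]},
  {"xyz": [0.02,-0.035,-0.1215],"twist": [0,0,0]},
  {"xyz": [0.05,-0.075,-0.124],"twist": [0,0.06,0]},
  {"xyz": [0.08,-0.115,-0.124],"twist": [0,0.12,0]},
  {"xyz": [0.11,-0.155,-0.124],"twist": [0,0.18,0]},
  {"xyz": [0.135,-0.195,-0.124],"twist": [0,0.2086,0.003]},
  {"xyz": [0.155,-0.235,-0.124],"twist": [0,0.2086,0.003]},
  {"xyz": [0.17,-0.27,-0.124],"twist": [0,0.2086,0.003]},
  {"xyz": [0.1734,-0.2838,-0.124],"twist": [0.0004,0.2086,0.0034]},
  {"xyz": [0.1734,-0.2838,-0.124],"twist": [0.0004,0.2086,0.0034]},
  {"xyz": [0.1734,-0.2838,-0.124],"twist": [0.0004,0.2086,0.0034]},
])

```text
time_s: 9.75
position: [643.1, 10.5, 130.8]
ee_rot: [0.001, 0.995, -0.015, 0.103]
ft_force: [-0.1, -0.6, -0.2]
finger_gap: 0.252
finger_force: 40.0
```

```bash
python3 - <<'E'
from h import *
im,T=snap("w5"); print((Rs.T@(T[:3,3]-S-[0,0,34])).round(1))
for z in (66,52,30,15,12):
    go(sl(0.5,-.9,z),RT,z)
E
```

```text
t 9.8
[ 1.2 -1.3 98.8]
66 xyz [-0.0006, -0.0009, 0.0329] twist [-0.0003, 0.0031, -0.0007]
52 xyz [-0.0006, -0.0009, 0.0469] twist [-0.0003, 0.0031, -0.0007]
30 xyz [-0.0005, -0.0009, 0.0689] twist [-0.0003, 0.0031, -0.0007]
15 xyz [-0.0005, -0.0009, 0.0839] twist [-0.0003, 0.0031, -0.0007]
12 xyz [-0.0004, -0.0009, 0.0869] twist [-0.0003, 0.0031, -0.0007]
```

View pics/w5.png

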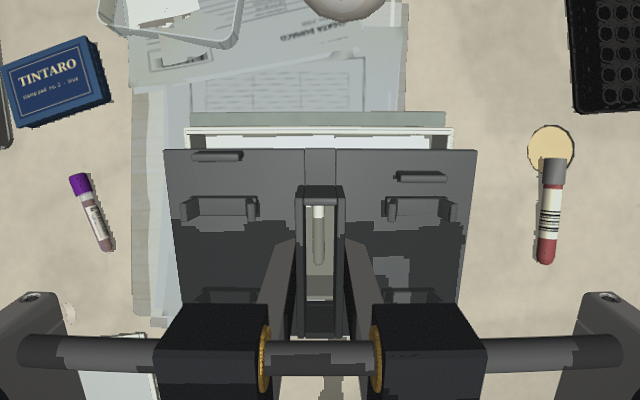

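The blade (319, 206–265) shows centred in the cradle's slot (300–343); cradle and carrier edges are parallel and share the middle. Lowering.

>>> move_arm([
  {"xyz": [-0.0006,-0.0005,0.02],"twist": [0,0.003,-0.0007]},
  {"xyz": [-0.0006,-0.0005,0.035],"twist": [0,0.003,-0.0007]},
  {"xyz": [-0.0006,-0.0005,0.047],"twist": [0,0.003,-0.0007]},
  {"xyz": [-0.0006,-0.0005,0.059],"twist": [0,0.003,-0.0007]},
  {"xyz": [-0.0006,-0.0005,0.071],"twist": [0,0.003,-0.0007]},
  {"xyz": [-0.0006,-0.0005,0.081],"twist": [0,0.003,-0.0007]},
  {"xyz": [-0.0006,-0.0005,0.0835],"twist": [0,0.003,-0.0007]},
  {"xyz": [-0.0006,-0.0005,0.0835],"twist": [0,0.003,-0.0007]},
])

```text
time_s: 10.6
position: [660.5, 11.4, 48.9]
ee_rot: [0.001, 0.994, -0.015, 0.105]
ft_force: [-0.7, 0.7, -1.0]
finger_gap: 0.252
finger_force: 40.0
```

```bash
python3 - <<'E'
from h import *
T=tool(); print((Rs.T@(T[:3,3]-S-[0,0,34])).round(1),env.state()["ft_force"]); go(sl(0.3,-.9,13),RT)
E
```

```text
[ 1.1  0.1 15. ] [-0.65228515  0.69581373 -1.00819912]
 xyz [-0.0008, 0.001, 0.002] twist [-0.0013, -0.0002, 0.0006]
```

>>> move_arm([
  {"xyz": [-0.0008,0.001,0.001],"twist": [0,0,0]},
  {"xyz": [-0.0008,0.001,0.002],"twist": [0,0,0]},
  {"xyz": [-0.0008,0.001,0.002],"twist": [0,0,0]},
])

```text
time_s: 10.9
position: [660.5, 10.4, 47.9]
ee_rot: [0.001, 0.994, -0.014, 0.106]
ft_force: [0.9, 0.5, -0.2]
finger_gap: 0.252
finger_force: 40.0
```

>>> move_arm([
  {"xyz": [0,0,0],"twist": [0,0,0]},
  {"xyz": [0,0,0],"twist": [0,0,0]},
  {"xyz": [0,0,-0.01],"twist": [0,0,0]},
  {"xyz": [0,0,-0.04],"twist": [0,0,0]},
  {"xyz": [0,0,-0.08],"twist": [0,0,0]},
  {"xyz": [0,0,-0.12],"twist": [0,0,0]},
  {"xyz": [0,0,-0.12],"twist": [0,0,0]},
], claw=0.6)

```text
time_s: 11.6
position: [638.5, 10.7, 172.5]
ee_rot: [0.002, 0.994, -0.014, 0.112]
ft_force: [0.2, 0.4, 0.9]
finger_gap: 0.4
finger_force: 0.0
```

```bash
python3 - <<'E'
from h import *
im,T=snap("w6")
c=im[100:320,170:470,::-1]; cv2.imwrite("pics/w6c.png",cv2.resize(c,None,fx=2.5,fy=2.5,interpolation=cv2.INTER_CUBIC))
y=-.055
go([646.4,-204.6,130],R(y),"over"); go([646.4,-204.6,60],R(y),"near")
E
```

```text
t 11.65
over xyz [0.0067, 0.2151, 0.0417] twist [-0.0033, -0.2186, 0.0257]
near xyz [-0.0085, 0.2151, 0.1101] twist [-0.0033, -0.2186, 0.0257]
```

View pics/w6c.png

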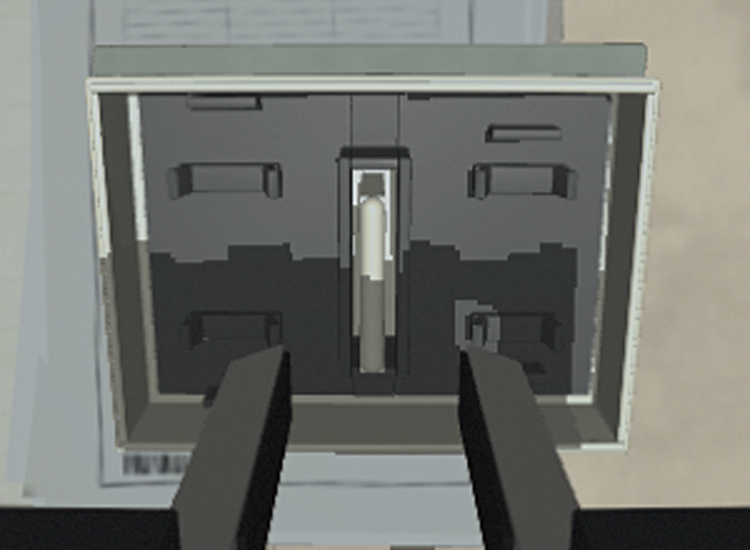

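The cradle is seated, parallel, blade through the slot. I work out its offset and the tube channels from the cheeks ((168–282,180), (470–577,180)) and the collar (340–410,158).

```bash
cat >> h.py <<'E'
def pixsl(uv,z,T):
    """wrist pixels -> point on plane z=const of the carrier-at-rest frame"""
    a=pix("wrist",uv,0,T); b=pix("wrist",uv,100,T)
    a=(a-S-[0,0,34])@Rs; b=(b-S-[0,0,34])@Rs
    return a+(b-a)*((z-a[:,2])/(b[:,2]-a[:,2]))[:,None]
E
python3 - <<'E'
from h import *
T=np.load("pics/w6.npy"); f=lambda p:np.array(p)/2.5+[170,100]
print("cheek tops",pixsl(f([(168,165),(282,165),(470,165),(577,165)]),25,T).round(1).tolist())
print("collar",pixsl(f([(340,158),(410,158)]),36,T).round(1).tolist())
print("stops top +x",pixsl(f([(190,97),(260,97),(488,128),(560,128)]),20,T).round(1).tolist())
print("plate R bottom",pixsl(f([(150,392),(590,395)]),9,T).round(1).tolist())
print("rim",pixsl(f([(88,80),(660,82)]),38,T).round(1).tolist())
E
```

```text
cheek tops [[34.5, 69.2, 25.0], [34.4, 30.0, 25.0], [34.4, -34.2, 25.0], [34.4, -70.9, 25.0]]
collar [[38.5, 9.7, 36.0], [38.5, -13.2, 36.0]]
stops top +x [[57.1, 61.4, 20.0], [57.0, 37.4, 20.0], [46.4, -40.6, 20.0], [46.5, -65.5, 20.0]]
plate R bottom [[-57.3, 85.9, 9.0], [-58.5, -85.5, 9.0]]
rim [[64.3, 90.3, 38.0], [63.6, -93.2, 38.0]]
```

>>> move_arm([
  {"xyz": [0,0.04,0.01],"twist": [0,-0.1,0]},
  {"xyz": [0.004,0.085,0.02],"twist": [-0.003,-0.2186,0.0257]},
  {"xyz": [0.0067,0.13,0.03],"twist": [-0.0033,-0.2186,0.0257]},
  {"xyz": [0.0067,0.175,0.04],"twist": [-0.0033,-0.2186,0.0257]},
  {"xyz": [0.0067,0.2151,0.0417],"twist": [-0.0033,-0.2186,0.0257]},
  {"xyz": [0.0067,0.2151,0.0417],"twist": [-0.0033,-0.2186,0.0257]},
  {"xyz": [-0.0085,0.2151,0.09],"twist": [-0.0033,-0.2186,0.0257]},
  {"xyz": [-0.0085,0.2151,0.1101],"twist": [-0.0033,-0.2186,0.0257]},
  {"xyz": [-0.0085,0.2151,0.1101],"twist": [-0.0033,-0.2186,0.0257]},
  {"xyz": [-0.0085,0.2151,0.1101],"twist": [-0.0033,-0.2186,0.0257]},
])

```text
time_s: 12.65
position: [643.6, -203.6, 54.8]
ee_rot: [-0.001, 1.0, -0.027, -0.004]
ft_force: [0.0, -0.3, 0.3]
finger_gap: 0.403
finger_force: 0.0
```

```bash
python3 - <<'E'
from h import *
im,T=snap("w7"); print(T[:3,3].round(1))
print(proj("wrist",[[695.9,-207.3,9],[596.9,-201.8,9]],T).round(0).tolist())
cv2.imwrite("pics/w7c.png",cv2.resize(im[:,200:440,::-1],None,fx=1.5,fy=1.5,interpolation=cv2.INTER_CUBIC))
go([646.4,-204.6,3],R(-.055),"grasp")
E
```

```text
t 12.7
[ 643.6 -203.6   54.8]
[[321.0, 147.0], [320.0, 285.0]]
grasp xyz [0.0024, 0.0005, 0.053] twist [-0.0001, 0.0067, 0.0007]
```

View pics/w7c.png

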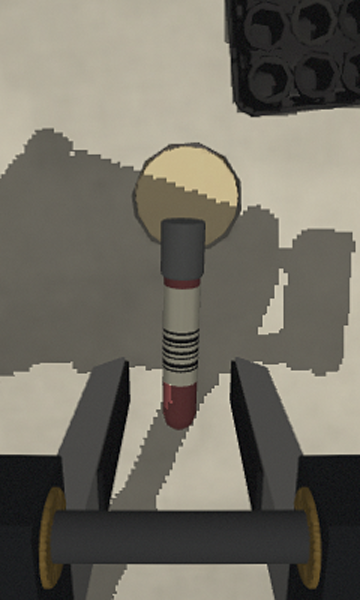

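The long tube (cap top (183,220), foot (178,428) in the crop) sits where predicted, between the fingers.

>>> move_arm([
  {"xyz": [0.0024,0.0005,0.03],"twist": [0,0.0067,0.0007]},
  {"xyz": [0.0024,0.0005,0.051],"twist": [0,0.0067,0.0007]},
  {"xyz": [0.0024,0.0005,0.052],"twist": [0,0.0067,0.0007]},
  {"xyz": [0.0024,0.0005,0.052],"twist": [0,0.0067,0.0007]},
])

```text
time_s: 13.1
position: [646.5, -205.0, 4.4]
ee_rot: [0.0, 1.0, -0.028, 0.0]
ft_force: [0.8, -0.2, 1.5]
finger_gap: 0.402
finger_force: 0.0
```

>>> move_arm([
  {"xyz": [0,0,0],"twist": [0,0,0]},
  {"xyz": [0,0,0],"twist": [0,0,0]},
  {"xyz": [0,0,0],"twist": [0,0,0]},
  {"xyz": [0,0,0],"twist": [0,0,0]},
], claw=1, grip_force=15)

```text
time_s: 13.5
position: [646.2, -205.2, 4.1]
ee_rot: [0.0, 1.0, -0.028, 0.0]
ft_force: [-0.5, 0.9, 2.5]
finger_gap: 0.165
finger_force: 15.0
```

```bash
python3 - <<'E'
from h import *
print(tool()[:3,3].round(1))
go([646,-204,130],R(-.055),"up"); go(sl(0,50.5,90),RT,"over"); go(sl(0,50.5,45),RT,"near")
E
```

```text
[ 646.2 -205.2    4.1]
up xyz [-0.0002, -0.0012, -0.1259] twist [0.0002, -0.0004, -0.0008]
over xyz [-0.0158, -0.267, -0.118] twist [0.0029, 0.209, -0.0257]
near xyz [-0.0064, -0.2672, -0.074] twist [0.0029, 0.209, -0.0257]
```

>>> move_arm([
  {"xyz": [0,-0.001,-0.05],"twist": [0,0,0]},
  {"xyz": [0,-0.001,-0.1],"twist": [0,0,0]},
  {"xyz": [0,-0.02,-0.126],"twist": [0,0,0]},
  {"xyz": [-0.004,-0.065,-0.124],"twist": [0.0029,0.1,-0.0257]},
  {"xyz": [-0.008,-0.11,-0.122],"twist": [0.0029,0.209,-0.0257]},
  {"xyz": [-0.01,-0.155,-0.12],"twist": [0.0029,0.209,-0.0257]},
  {"xyz": [-0.012,-0.2,-0.118],"twist": [0.0029,0.209,-0.0257]},
  {"xyz": [-0.014,-0.245,-0.118],"twist": [0.0029,0.209,-0.0257]},
  {"xyz": [-0.0158,-0.267,-0.118],"twist": [0.0029,0.209,-0.0257]},
  {"xyz": [-0.0158,-0.267,-0.118],"twist": [0.0029,0.209,-0.0257]},
  {"xyz": [-0.011,-0.267,-0.095],"twist": [0.0029,0.209,-0.0257]},
  {"xyz": [-0.0064,-0.2672,-0.074],"twist": [0.0029,0.209,-0.0257]},
  {"xyz": [-0.0064,-0.2672,-0.074],"twist": [0.0029,0.209,-0.0257]},
  {"xyz": [-0.0064,-0.2672,-0.074],"twist": [0.0029,0.209,-0.0257]},
])

```text
time_s: 14.9
position: [654.0, 61.1, 77.0]
ee_rot: [0.001, 0.995, -0.015, 0.103]
ft_force: [-0.0, 0.1, -0.3]
finger_gap: 0.165
finger_force: 15.0
```

```bash
python3 - <<'E'
from h import *
T=tool(); print((Rs.T@(T[:3,3]-S-[0,0,34])).round(1)); go(sl(0,50.5,25),RT); go(sl(0,50.5,20.5),RT)
E
```

```text
[-0.8 49.6 44.1]
 xyz [0.0008, -0.0009, 0.0191] twist [-0.0001, 0.0026, -0.001]
 xyz [0.0009, -0.0009, 0.0236] twist [-0.0001, 0.0026, -0.001]
```

>>> move_arm([
  {"xyz": [0.0008,-0.0009,0.01],"twist": [0,0.0026,-0.001]},
  {"xyz": [0.0008,-0.0009,0.018],"twist": [0,0.0026,-0.001]},
  {"xyz": [0.0008,-0.0009,0.022],"twist": [0,0.0026,-0.001]},
  {"xyz": [0.0008,-0.0009,0.0236],"twist": [0,0.0026,-0.001]},
  {"xyz": [0.0008,-0.0009,0.0236],"twist": [0,0.0026,-0.001]},
  {"xyz": [0.0008,-0.0009,0.0236],"twist": [0,0.0026,-0.001]},
])

```text
time_s: 15.5
position: [660.1, 63.0, 54.4]
ee_rot: [0.001, 0.994, -0.014, 0.105]
ft_force: [-0.9, -0.0, -0.2]
finger_gap: 0.164
finger_force: 15.0
```

```bash
python3 - <<'E'
from h import *
T=tool(); print((Rs.T@(T[:3,3]-S-[0,0,34])).round(1),env.state()["ft_force"]); go(sl(0,50.5,19.5),RT)
E
```

```text
[ 0.3 51.7 20.8] [-0.85119618 -0.00269184 -0.24625755]
 xyz [-0.0003, 0.0012, 0.0013] twist [-0.0007, -0.0015, 0.001]
```

>>> move_arm([
  {"xyz": [-0.0003,0.0012,0.001],"twist": [0,0,0]},
  {"xyz": [-0.0003,0.0012,0.0016],"twist": [0,0,0]},
  {"xyz": [-0.0003,0.0012,0.0016],"twist": [0,0,0]},
])

```text
time_s: 15.8
position: [660.2, 62.4, 54.0]
ee_rot: [0.001, 0.994, -0.015, 0.106]
ft_force: [-2.6, 2.5, 5.7]
finger_gap: 0.165
finger_force: 15.0
```

>>> move_arm([
  {"xyz": [0,0,0],"twist": [0,0,0]},
  {"xyz": [0,0,0],"twist": [0,0,0]},
  {"xyz": [0,0,-0.01],"twist": [0,0,0]},
  {"xyz": [0,0,-0.04],"twist": [0,0,0]},
  {"xyz": [0,0,-0.08],"twist": [0,0,0]},
  {"xyz": [0,0,-0.11],"twist": [0,0,0]},
  {"xyz": [0,0,-0.11],"twist": [0,0,0]},
], claw=0.68)

```text
time_s: 16.5
position: [639.6, 62.3, 166.2]
ee_rot: [0.001, 0.994, -0.014, 0.11]
ft_force: [0.2, -0.0, -0.5]
finger_gap: 0.319
finger_force: 0.0
```

```bash
python3 - <<'E'
from h import *
im,T=snap("w8")
go([657.3,222.2,130],R(.30),"over"); go([657.3,222.2,60],R(.30),"near")
E
```

```text
t 16.55
over xyz [0.007, -0.1604, 0.0357] twist [0.0351, -0.214, -0.3277]
near xyz [-0.008, -0.1604, 0.1041] twist [0.0351, -0.214, -0.3277]
```

```bash
python3 - <<'E'
from h import *
for z in (50,100,150): print(z,pix("top",[(215,168),(213,150),(160,178)],z)[:,:2].round(0).tolist())
E
```

```text
50 [[682.0, 305.0], [743.0, 310.0], [653.0, 486.0]]
100 [[674.0, 295.0], [733.0, 301.0], [646.0, 471.0]]
150 [[667.0, 286.0], [724.0, 291.0], [639.0, 456.0]]
```

>>> move_arm([
  {"xyz": [0,-0.04,0.01],"twist": [0.01,-0.07,-0.1]},
  {"xyz": [0.004,-0.08,0.02],"twist": [0.02,-0.14,-0.2]},
  {"xyz": [0.007,-0.12,0.03],"twist": [0.03,-0.2,-0.3]},
  {"xyz": [0.007,-0.1604,0.0357],"twist": [0.0351,-0.214,-0.3277]},
  {"xyz": [0.007,-0.1604,0.0357],"twist": [0.0351,-0.214,-0.3277]},
  {"xyz": [0.007,-0.1604,0.0357],"twist": [0.0351,-0.214,-0.3277]},
  {"xyz": [0.007,-0.1604,0.0357],"twist": [0.0351,-0.214,-0.3277]},
  {"xyz": [0.007,-0.1604,0.0357],"twist": [0.0351,-0.214,-0.3277]},
])

```text
time_s: 17.35
position: [655.5, 220.7, 126.9]
ee_rot: [-0.0, 0.989, 0.149, -0.003]
ft_force: [-0.4, -0.1, 1.0]
finger_gap: 0.324
finger_force: 0.0
```

```bash
python3 - <<'E'
from h import *
im,T=snap("w9"); print(T[:3,3].round(1))
print(proj("wrist",[[693.1,233.3,7],[621.5,211.1,7]],T).round(0).tolist())
C=np.hstack([im[:,200:440], cv2.imread("pics/w8.png")[100:320,170:470,::-1].repeat(1,0)[:220] if 0 else np.zeros((400,1,3),np.uint8)])
w8=cv2.imread("pics/w8.png"); a=cv2.resize(im[60:340,160:440,::-1],None,fx=1.4,fy=1.4); b=cv2.resize(w8[80:360,160:440],None,fx=1.4,fy=1.4)
cv2.imwrite("pics/w9c.png",np.hstack([a,b]))
go([657.3,222.2,45],R(.30),"near"); go([657.3,222.2,4],R(.30),"grasp")
E
```

```text
t 17.4
[655.5 220.7 126.9]
[[319.0, 150.0], [319.0, 232.0]]
near xyz [0.0024, -0.0007, 0.0821] twist [-0.0015, 0.0052, -0.0017]
grasp xyz [0.0026, -0.0007, 0.1231] twist [-0.0015, 0.0052, -0.0017]
```

View pics/w9c.png

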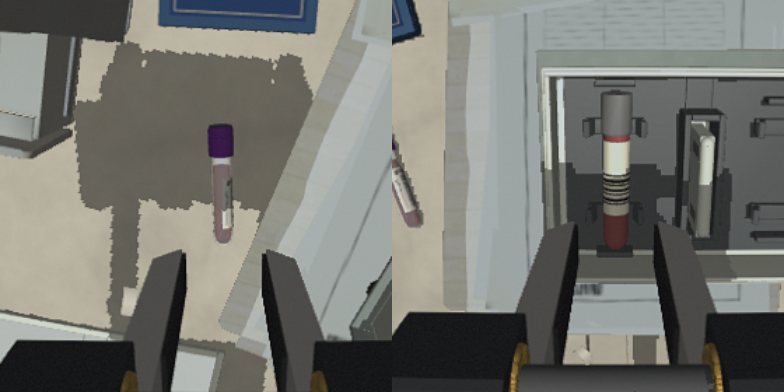

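The short tube sits between the fingers as predicted (cap top (317,149), foot (319,234)); the long tube lies properly in its channel. The open drawer at the left may be near the gripper's body, so I triangulate its corner.

```bash
python3 - <<'E'
from h import *
T1=np.load("pics/w1.npy");T9=np.load("pics/w9.npy")
for z in (40,70,100,130,160,190): print(z,"w1",pix("wrist",[(70,52)],z,T1)[0,:2].round(0),"w9",pix("wrist",[(211,149)],z,T9)[0,:2].round(0),"top",pix("top",[(213,168)],z)[0,:2].round(0))
a=cv2.imread("pics/w9.png")[60:240,100:240]; b=cv2.imread("pics/w1.png")[0:120,0:110]; c=cv2.imread("pics/top0.png")[130:190,150:225]
C=np.zeros((540,790,3),np.uint8)
C[:540,:420]=cv2.resize(a,(420,540)); C[:300,430:705]=cv2.resize(b,(275,300)); C[305:305+225,430:430+281]=cv2.resize(c,(281,225),interpolation=cv2.INTER_CUBIC)
cv2.imwrite("pics/dr.png",C)
E
```

```text
40 w1 [717. 283.] w9 [675. 314.] top [684. 313.]
70 w1 [713. 262.] w9 [682. 306.] top [679. 307.]
100 w1 [709. 242.] w9 [688. 298.] top [675. 302.]
130 w1 [705. 221.] w9 [695. 290.] top [670. 296.]
160 w1 [700. 200.] w9 [702. 282.] top [665. 290.]
190 w1 [696. 180.] w9 [709. 274.] top [660. 284.]
```

View pics/dr.png

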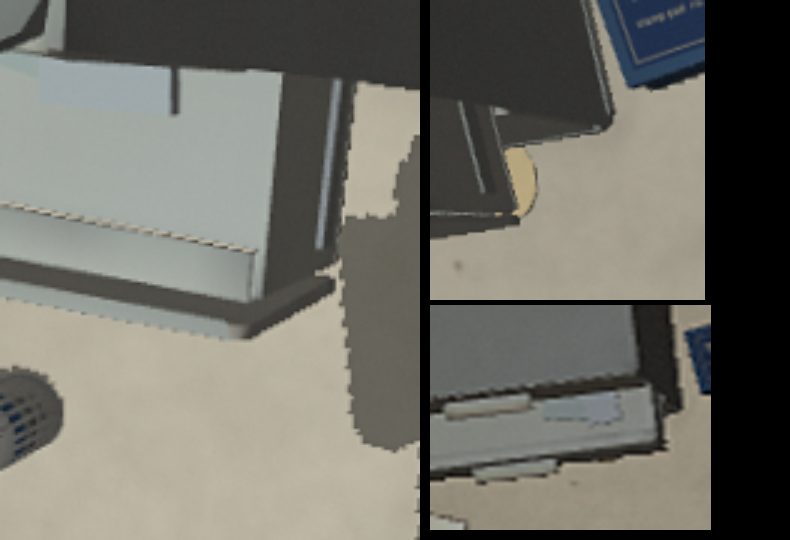

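```bash
python3 - <<'E'
from h import *
T1=np.load("pics/w1.npy");T9=np.load("pics/w9.npy")
for z in (40,60,80,100,120,150): print(z,"w1",pix("wrist",[(36,87)],z,T1)[0,:2].round(0),"w9",pix("wrist",[(211,154),(181,172)],z,T9)[:,:2].round(0).tolist(),"top",pix("top",[(212,168.7)],z)[0,:2].round(0))
E
```

```text
40 w1 [682. 331.] w9 [[671.0, 313.0], [650.0, 333.0]] top [682. 316.]
60 w1 [681. 315.] w9 [[676.0, 308.0], [657.0, 326.0]] top [679. 313.]
80 w1 [680. 299.] w9 [[681.0, 302.0], [663.0, 319.0]] top [676. 309.]
100 w1 [679. 283.] w9 [[685.0, 297.0], [669.0, 313.0]] top [672. 305.]
120 w1 [677. 266.] w9 [[690.0, 292.0], [676.0, 306.0]] top [669. 301.]
150 w1 [676. 242.] w9 [[697.0, 284.0], [685.0, 296.0]] top [665. 295.]
```

The drawer's corner is at about (679, 308) and only some 65 mm high, below the gripper's body (about 100 mm), so a straight grasp is safe.

>>> move_arm([
  {"xyz": [0.0024,-0.0007,0.04],"twist": [-0.0015,0.0052,-0.0017]},
  {"xyz": [0.0024,-0.0007,0.0821],"twist": [-0.0015,0.0052,-0.0017]},
  {"xyz": [0.0025,-0.0007,0.108],"twist": [-0.0015,0.0052,-0.0017]},
  {"xyz": [0.0026,-0.0007,0.1231],"twist": [-0.0015,0.0052,-0.0017]},
  {"xyz": [0.0026,-0.0007,0.1235],"twist": [-0.0015,0.0052,-0.0017]},
  {"xyz": [0.0026,-0.0007,0.1235],"twist": [-0.0015,0.0052,-0.0017]},
])

```text
time_s: 18.0
position: [658.2, 223.3, 4.2]
ee_rot: [-0.0, 0.989, 0.15, 0.001]
ft_force: [-0.1, -0.0, 0.4]
finger_gap: 0.317
finger_force: 0.0
```

>>> move_arm([
  {"xyz": [0,0,0],"twist": [0,0,0]},
  {"xyz": [0,0,0],"twist": [0,0,0]},
  {"xyz": [0,0,0],"twist": [0,0,0]},
  {"xyz": [0,0,0],"twist": [0,0,0]},
], claw=1, grip_force=15)

```text
time_s: 18.4
position: [658.0, 223.8, 4.3]
ee_rot: [-0.0, 0.989, 0.15, 0.001]
ft_force: [-0.2, -0.5, 3.4]
finger_gap: 0.133
finger_force: 15.0
```

```bash
python3 - <<'E'
from h import *
print(tool()[:3,3].round(1))
go([657,222,130],R(.3),"up"); go(sl(0,-53.5,105),RT,"over"); go(sl(0,-53.5,45),RT,"near")
E
```

```text
[658.  223.8   4.3]
up xyz [-0.0013, 0.0015, -0.1257] twist [-0.0001, -0.0016, 0.0018]
over xyz [-0.0968, 0.2478, -0.1326] twist [-0.0351, 0.206, 0.3305]
near xyz [-0.0851, 0.2519, -0.0739] twist [-0.0351, 0.206, 0.3305]
```

>>> move_arm([
  {"xyz": [0,0,-0.05],"twist": [0,0,0]},
  {"xyz": [0,0,-0.1],"twist": [0,0,0]},
  {"xyz": [-0.005,0.015,-0.132],"twist": [0,0,0]},
  {"xyz": [-0.021,0.055,-0.1326],"twist": [-0.01,0.07,0.11]},
  {"xyz": [-0.037,0.095,-0.1326],"twist": [-0.02,0.14,0.22]},
  {"xyz": [-0.053,0.135,-0.1326],"twist": [-0.035,0.206,0.33]},
  {"xyz": [-0.069,0.175,-0.1326],"twist": [-0.0351,0.206,0.3305]},
  {"xyz": [-0.085,0.215,-0.1326],"twist": [-0.0351,0.206,0.3305]},
  {"xyz": [-0.0968,0.2478,-0.1326],"twist": [-0.0351,0.206,0.3305]},
  {"xyz": [-0.0968,0.2478,-0.1326],"twist": [-0.0351,0.206,0.3305]},
  {"xyz": [-0.0968,0.2478,-0.1326],"twist": [-0.0351,0.206,0.3305]},
  {"xyz": [-0.091,0.25,-0.104],"twist": [-0.0351,0.206,0.3305]},
  {"xyz": [-0.0851,0.2519,-0.0739],"twist": [-0.0351,0.206,0.3305]},
  {"xyz": [-0.0851,0.2519,-0.0739],"twist": [-0.0351,0.206,0.3305]},
  {"xyz": [-0.0851,0.2519,-0.0739],"twist": [-0.0351,0.206,0.3305]},
])

```text
time_s: 19.9
position: [650.7, -40.6, 76.8]
ee_rot: [0.001, 0.995, -0.014, 0.103]
ft_force: [0.6, 0.2, -0.9]
finger_gap: 0.131
finger_force: 15.0
```

```bash
python3 - <<'E'
from h import *
T=tool(); print((Rs.T@(T[:3,3]-S-[0,0,34])).round(1), env.state()["finger_gap"]); go(sl(0,-53.5,25),RT); go(sl(0,-53.5,20.5),RT)
E
```

```text
[ -1.1 -52.2  44. ] 0.13052075449289743
 xyz [0.0011, 0.0013, 0.019] twist [-0.0005, 0.003, 0.0016]
 xyz [0.0011, 0.0013, 0.0235] twist [-0.0005, 0.003, 0.0016]
```

>>> move_arm([
  {"xyz": [0.0011,0.0013,0.01],"twist": [0,0.003,0.0016]},
  {"xyz": [0.0011,0.0013,0.018],"twist": [0,0.003,0.0016]},
  {"xyz": [0.0011,0.0013,0.022],"twist": [0,0.003,0.0016]},
  {"xyz": [0.0011,0.0013,0.0235],"twist": [0,0.003,0.0016]},
  {"xyz": [0.0011,0.0013,0.0235],"twist": [0,0.003,0.0016]},
  {"xyz": [0.0011,0.0013,0.0235],"twist": [0,0.003,0.0016]},
])

```text
time_s: 20.5
position: [657.1, -43.7, 54.6]
ee_rot: [0.002, 0.994, -0.016, 0.105]
ft_force: [0.5, 0.3, -0.1]
finger_gap: 0.132
finger_force: 15.0
```

```bash
python3 - <<'E'
from h import *
T=tool(); print((Rs.T@(T[:3,3]-S-[0,0,34])).round(1),env.state()["ft_force"]); go(sl(0,-53.3,19.3),RT)
E
```

```text
[  0.6 -55.1  20.9] [ 0.5257203   0.31028235 -0.0886256 ]
 xyz [-0.0006, -0.0018, 0.0016] twist [0.0004, -0.0019, -0.0017]
```

>>> move_arm([
  {"xyz": [-0.0006,-0.0015,0.0006],"twist": [0,-0.001,0]},
  {"xyz": [-0.0006,-0.0015,0.0014],"twist": [0,-0.001,0]},
  {"xyz": [-0.0006,-0.0015,0.002],"twist": [0,-0.001,0]},
  {"xyz": [-0.0006,-0.0015,0.002],"twist": [0,-0.001,0]},
])

```text
time_s: 20.9
position: [657.0, -42.4, 53.9]
ee_rot: [0.002, 0.994, -0.016, 0.105]
ft_force: [-3.7, -0.7, 8.7]
finger_gap: 0.135
finger_force: 15.0
```

>>> move_arm([
  {"xyz": [0,0,0],"twist": [0,0,0]},
  {"xyz": [0,0,0],"twist": [0,0,0]},
  {"xyz": [0,0,-0.01],"twist": [0,0,0]},
  {"xyz": [0,0,-0.04],"twist": [0,0,0]},
  {"xyz": [0,0,-0.08],"twist": [0,0,0]},
  {"xyz": [0,0,-0.12],"twist": [0,0,0]},
  {"xyz": [0,0.05,-0.12],"twist": [0,0,0]},
  {"xyz": [0,0.05,-0.12],"twist": [0,0,0]},
], claw=0.68)

```text
time_s: 21.7
position: [631.2, -95.8, 172.3]
ee_rot: [0.004, 0.994, -0.017, 0.107]
ft_force: [-0.1, 0.2, 0.1]
finger_gap: 0.321
finger_force: 0.0
```

```bash
python3 - <<'E'
from h import *
im,T=snap("w10")
print("expected mids/ends:",proj("wrist",[sl(50,50.5,24),sl(-50,50.5,24),sl(39.5,-53.5,22),sl(-39.5,-53.5,22)],T).round(0).tolist())
cv2.imwrite("pics/w10c.png",cv2.resize(im[90:330,180:450,::-1],None,fx=2.2,fy=2.2,interpolation=cv2.INTER_CUBIC))
go([461.9,268.5,170],R(.0995),"over"); go([461.9,268.5,70],R(.0995),"near")
E
```

```text
t 21.75
expected mids/ends: [[133.0, 144.0], [149.0, 251.0], [255.0, 154.0], [260.0, 240.0]]
over xyz [-0.177, -0.3559, -0.0374] twist [0.0151, -0.2111, -0.1338]
near xyz [-0.198, -0.356, 0.0603] twist [0.0151, -0.2111, -0.1338]
```

View pics/w10c.png

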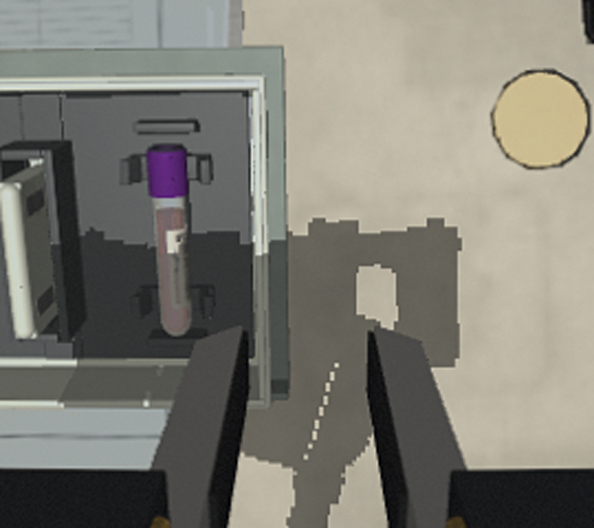

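The short tube lies in its channel (ends at (256,156) and (260,242), as expected). Next is the cover; I have used up the 14 picture views, so from here on I check by numbers.

>>> move_arm([
  {"xyz": [-0.02,-0.04,-0.02],"twist": [0,-0.05,-0.04]},
  {"xyz": [-0.04,-0.08,-0.0374],"twist": [0.005,-0.1,-0.08]},
  {"xyz": [-0.177,-0.3559,-0.0374],"twist": [0.0151,-0.2111,-0.1338]},
  {"xyz": [-0.177,-0.3559,-0.0374],"twist": [0.0151,-0.2111,-0.1338]},
  {"xyz": [-0.177,-0.3559,-0.0374],"twist": [0.0151,-0.2111,-0.1338]},
  {"xyz": [-0.177,-0.3559,-0.0374],"twist": [0.0151,-0.2111,-0.1338]},
  {"xyz": [-0.177,-0.3559,-0.0374],"twist": [0.0151,-0.2111,-0.1338]},
  {"xyz": [-0.177,-0.3559,-0.0374],"twist": [0.0151,-0.2111,-0.1338]},
  {"xyz": [-0.177,-0.3559,-0.0374],"twist": [0.0151,-0.2111,-0.1338]},
  {"xyz": [-0.177,-0.3559,-0.0374],"twist": [0.0151,-0.2111,-0.1338]},
  {"xyz": [-0.198,-0.356,0.01],"twist": [0.0151,-0.2111,-0.1338]},
  {"xyz": [-0.198,-0.356,0.0603],"twist": [0.0151,-0.2111,-0.1338]},
  {"xyz": [-0.198,-0.356,0.0603],"twist": [0.0151,-0.2111,-0.1338]},
  {"xyz": [-0.198,-0.356,0.0603],"twist": [0.0151,-0.2111,-0.1338]},
], claw=0.55)

```text
time_s: 23.15
position: [460.8, 269.0, 69.2]
ee_rot: [0.0, 0.999, 0.05, -0.002]
ft_force: [0.2, -0.2, 1.0]
finger_gap: 0.451
finger_force: 0.0
```

```bash
python3 - <<'E'
from h import *
im,T=snap("w11"); print(T[:3,3].round(1))
Ry=Rn.from_euler('z',.0995).as_matrix(); o=np.array([461.9,268.5,0])
pts=proj("wrist",[o+Ry@[x,y,3] for x,y in((67,93),(67,-93),(-67,93),(-67,-93))],T); print(pts.round(0).tolist())
# edge position along scan lines across the predicted far edge and the side edges
g=cv2.cvtColor(im,cv2.COLOR_RGB2GRAY).astype(int)
for y in (60,-60):
    u,v=proj("wrist",[o+Ry@[67,y,3]],T)[0]; c=g[int(v)-12:int(v)+13,int(round(u))]; print("far edge",y,round(v,1),c.tolist())
for s in (1,-1):
    u,v=proj("wrist",[o+Ry@[40,93*s,3]],T)[0]; c=g[int(round(v)),int(u)-12:int(u)+13]; print("side",s,round(u,1),c.tolist())
go([461.9,268.5,5],R(.0995),"grasp")
E
```

```text
t 23.2
[460.8 269.   69.2]
[[186.0, 121.0], [455.0, 121.0], [204.0, 293.0], [436.0, 293.0]]
far edge 60 120.7 [140, 142, 141, 140, 142, 140, 142, 141, 142, 141, 137, 125, 159, 170, 168, 168, 168, 166, 146, 131, 151, 151, 150, 151, 150]
far edge -60 120.8 [137, 134, 134, 133, 132, 133, 132, 132, 132, 131, 127, 116, 156, 170, 168, 168, 168, 168, 145, 113, 153, 150, 150, 149, 151]
side 1 189.7 [132, 132, 132, 132, 131, 131, 132, 132, 133, 105, 81, 95, 97, 96, 97, 99, 88, 67, 139, 152, 149, 148, 149, 148, 149]
side -1 451.2 [150, 151, 154, 50, 154, 171, 169, 168, 169, 166, 139, 135, 136, 138, 139, 139, 138, 140, 140, 140, 141, 141, 139, 140, 141]
grasp xyz [-0.0001, 0.0013, 0.0656] twist [-0.0013, 0.0002, 0.0017]
```

>>> move_arm([
  {"xyz": [0,0,0.035],"twist": [-0.001,0,0.0017]},
  {"xyz": [0,0,0.058],"twist": [-0.001,0,0.0017]},
  {"xyz": [0,0,0.064],"twist": [-0.001,0,0.0017]},
  {"xyz": [0,0,0.0645],"twist": [-0.001,0,0.0017]},
  {"xyz": [0,0,0.0645],"twist": [-0.001,0,0.0017]},
])

```text
time_s: 23.7
position: [462.1, 270.9, 6.8]
ee_rot: [-0.001, 0.999, 0.05, 0.001]
ft_force: [0.9, -0.0, 0.6]
finger_gap: 0.45
finger_force: 0.0
```

>>> move_arm([
  {"xyz": [0,0,0],"twist": [0,0,0]},
  {"xyz": [0,0,0],"twist": [0,0,0]},
  {"xyz": [0,0,0],"twist": [0,0,0]},
  {"xyz": [0,0,0],"twist": [0,0,0]},
], claw=1, grip_force=40)

```text
time_s: 24.1
position: [460.9, 270.5, 5.7]
ee_rot: [-0.0, 0.999, 0.051, -0.0]
ft_force: [-0.6, 0.0, 6.5]
finger_gap: 0.252
finger_force: 40.0
```

```bash
python3 - <<'E'
from h import *
p=tool()[:3,3]; print(p.round(1))
go([p[0],p[1],165],R(.0995),"up"); go(sl(0.5,-1.3,120),RT,"over")
E
```

```text
[460.9 270.5   5.7]
up xyz [-0.0, -0.0001, -0.1593] twist [-0.0004, 0.0002, 0.0017]
over xyz [0.15, 0.2764, -0.1459] twist [-0.0141, 0.2093, 0.1306]
```

>>> move_arm([
  {"xyz": [0,0,-0.05],"twist": [0,0,0]},
  {"xyz": [0,0,-0.1],"twist": [0,0,0]},
  {"xyz": [0.01,0.02,-0.1459],"twist": [0,0,0]},
  {"xyz": [0.03,0.055,-0.1459],"twist": [-0.004,0.06,0.04]},
  {"xyz": [0.05,0.092,-0.1459],"twist": [-0.008,0.12,0.08]},
  {"xyz": [0.07,0.13,-0.1459],"twist": [-0.012,0.18,0.12]},
  {"xyz": [0.09,0.166,-0.1459],"twist": [-0.0141,0.2093,0.1306]},
  {"xyz": [0.11,0.203,-0.1459],"twist": [-0.0141,0.2093,0.1306]},
  {"xyz": [0.13,0.24,-0.1459],"twist": [-0.0141,0.2093,0.1306]},
  {"xyz": [0.15,0.2764,-0.1459],"twist": [-0.0141,0.2093,0.1306]},
  {"xyz": [0.15,0.2764,-0.1459],"twist": [-0.0141,0.2093,0.1306]},
  {"xyz": [0.15,0.2764,-0.1459],"twist": [-0.0141,0.2093,0.1306]},
  {"xyz": [0.15,0.2764,-0.1459],"twist": [-0.0141,0.2093,0.1306]},
])

```text
time_s: 25.4
position: [636.4, 11.3, 149.8]
ee_rot: [0.001, 0.995, -0.015, 0.103]
ft_force: [-0.3, -0.3, -0.8]
finger_gap: 0.253
finger_force: 40.0
```

```bash
python3 - <<'E'
from h import *
im,T=snap("w12"); print((Rs.T@(T[:3,3]-S-[0,0,34])).round(1), env.state()["finger_gap"])
g=cv2.cvtColor(im,cv2.COLOR_RGB2GRAY).astype(int)
# cover held: predicted outline in tool frame (offset +1.1 in x, bottom 5.7 below TCP)
t=lambda x,y,z:(T@[x+1.1,-y,5.7-z,1])[:3]
for y in (55,-55):
    u,v=proj("wrist",[t(67,y,3)],T)[0]; print("far",y,round(v,1),g[int(v)-12:int(v)+13,int(round(u))].tolist())
for s in (1,-1):
    u,v=proj("wrist",[t(45,93*s,3)],T)[0]; print("side",s,round(u,1),g[int(round(v)),int(u)-12:int(u)+13].tolist())
for z in (70,58,48,45.5): go(sl(-.8,-1.3,z),RT,z)
E
```

```text
t 25.45
[ -1.4  -0.7 118.7] 0.25056979824693854
far 55 128.0 [110, 109, 108, 109, 108, 108, 117, 162, 163, 129, 164, 126, 118, 161, 163, 163, 162, 164, 163, 163, 147, 93, 123, 141, 141]
far -55 127.7 [112, 111, 110, 111, 110, 107, 95, 156, 161, 115, 168, 157, 109, 161, 165, 163, 163, 162, 162, 163, 158, 131, 124, 143, 140]
side 1 145.4 [137, 136, 136, 136, 137, 137, 136, 137, 120, 116, 116, 115, 112, 150, 166, 162, 162, 163, 164, 162, 149, 109, 78, 128, 153]
side -1 492.6 [157, 158, 160, 138, 75, 92, 142, 163, 163, 164, 163, 162, 165, 155, 140, 141, 141, 140, 139, 138, 137, 139, 139, 139, 140]
70 xyz [0.0007, 0.001, 0.0489] twist [-0.0002, 0.003, 0.001]
58 xyz [0.0007, 0.001, 0.0609] twist [-0.0002, 0.003, 0.001]
48 xyz [0.0007, 0.001, 0.0709] twist [-0.0002, 0.003, 0.001]
45.5 xyz [0.0007, 0.001, 0.0734] twist [-0.0002, 0.003, 0.001]
```

The held cover's outline matches the prediction to under 1 px, so I lower it over the blade.

>>> move_arm([
  {"xyz": [0.0004,0.0005,0.025],"twist": [0,0.003,0.001]},
  {"xyz": [0.0004,0.0007,0.045],"twist": [0,0.003,0.001]},
  {"xyz": [0.0004,0.0007,0.056],"twist": [0,0.003,0.001]},
  {"xyz": [0.0004,0.0007,0.064],"twist": [0,0.003,0.001]},
  {"xyz": [0.0004,0.0007,0.0705],"twist": [0,0.003,0.001]},
  {"xyz": [0.0004,0.0007,0.0715],"twist": [0,0.003,0.001]},
  {"xyz": [0.0004,0.0007,0.0715],"twist": [0,0.003,0.001]},
])

```text
time_s: 26.15
position: [653.1, 9.4, 81.0]
ee_rot: [0.002, 0.994, -0.015, 0.106]
ft_force: [0.7, 0.4, -1.4]
finger_gap: 0.248
finger_force: 40.0
```

```bash
python3 - <<'E'
from h import *
T=tool(); print((Rs.T@(T[:3,3]-S-[0,0,34])).round(1),env.state()["ft_force"]); go(sl(-.8,-1.3,44.5),RT)
E
```

```text
[ 0.6 -2.1 47.9] [ 0.70206763  0.39924589 -1.39945874]
 xyz [-0.0014, -0.0008, 0.0034] twist [0.0005, -0.0022, -0.0008]
```

Blade is through the slot with no force; lowering the last few mm, then release.

>>> move_arm([
  {"xyz": [-0.0014,-0.0005,0.0015],"twist": [0,-0.002,0]},
  {"xyz": [-0.0014,-0.0005,0.0027],"twist": [0,-0.002,0]},
  {"xyz": [-0.0014,-0.0005,0.0034],"twist": [0,-0.002,0]},
  {"xyz": [-0.0014,-0.0005,0.0038],"twist": [0,-0.002,0]},
  {"xyz": [-0.0014,-0.0005,0.0038],"twist": [0,-0.002,0]},
])

```text
time_s: 26.65
position: [652.2, 9.8, 78.0]
ee_rot: [0.002, 0.994, -0.015, 0.105]
ft_force: [-2.9, -0.1, 5.8]
finger_gap: 0.253
finger_force: 40.0
```

>>> move_arm([
  {"xyz": [0,0,0],"twist": [0,0,0]},
  {"xyz": [0,0,0],"twist": [0,0,0]},
  {"xyz": [0,0,0],"twist": [0,0,0]},
  {"xyz": [0,0,-0.02],"twist": [0,0,0]},
  {"xyz": [0,0,-0.06],"twist": [0,0,0]},
  {"xyz": [0,0,-0.1],"twist": [0,0,0]},
  {"xyz": [0,0,-0.1],"twist": [0,0,0]},
  {"xyz": [0,0,-0.1],"twist": [0,0,0]},
], claw=0.55)

```text
time_s: 27.45
position: [632.0, 10.4, 175.5]
ee_rot: [0.002, 0.994, -0.015, 0.105]
ft_force: [0.5, -0.0, 0.1]
finger_gap: 0.455
finger_force: 0.0
```

```bash
python3 - <<'E'
from h import *
im,T=snap("w13"); g=cv2.cvtColor(im,cv2.COLOR_RGB2GRAY).astype(int)
q=lambda x,y,z:proj("wrist",[sl(x,y-1.3,z)],T)[0]
for y in (60,-60):
    u,v=q(67,y,41); print("far",y,round(v,1),g[int(v)-10:int(v)+11,int(round(u))].tolist())
for x in (50,0):
  for s in (1,-1):
    u,v=q(x,93*s,41); print("side",x,s,round(u,1),g[int(round(v)),int(u)-10:int(u)+11].tolist())
E
```

```text
t 27.5
far 60 119.5 [131, 102, 112, 112, 112, 112, 112, 113, 105, 117, 167, 169, 169, 169, 168, 148, 131, 156, 148, 144, 143]
far -60 119.1 [106, 116, 113, 113, 112, 112, 112, 114, 104, 112, 163, 171, 170, 169, 168, 153, 134, 156, 151, 146, 145]
side 50 1 203.6 [133, 132, 133, 132, 132, 133, 132, 133, 132, 132, 131, 151, 168, 170, 170, 173, 158, 72, 150, 146, 146]
side 50 -1 433.6 [146, 146, 144, 152, 155, 156, 81, 152, 170, 171, 169, 170, 147, 145, 145, 146, 145, 145, 146, 143, 144]
side 0 1 209.0 [132, 131, 133, 132, 134, 132, 132, 132, 134, 125, 104, 129, 177, 176, 156, 95, 82, 100, 148, 146, 144]
side 0 -1 428.6 [145, 144, 144, 149, 153, 141, 107, 140, 172, 171, 171, 168, 131, 127, 140, 137, 136, 138, 136, 136, 136]
```

The cover's edges lie within about 1 px of the fully seated pose, level on both sides. Handing in.

```bash
python3 -c "
from cell import env
print(env.sign_off())"
```

```text
the job is handed in; nothing more can be done
None
```

I built the pack in order on the stand (carrier, cradle, both tubes with caps uphill, then the cover) and handed the job in at about 27.5 s; sign-off returned no verdict. My last measurements put the carrier and cover within about 2 mm of their target poses, and the dropper bottle and stapler were not touched.

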